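# Free the jammed truffle feeder

### The arm

A 6-joint arm with a two-finger parallel gripper is mounted at the origin on the work surface. World frame = base frame: x ahead of the robot, y to its left, z up, the work surface at z = 0. Lengths are in m, angles in rad, forces in N, time in s.
With the tool pointing down it reaches from about 0.375 to 0.9 m from the base axis. Payload 3.1 kg.
Tool frame: the origin (TCP) lies midway between the tips of the shut fingers; the grasp point (between the pads) lies 19 mm behind it; x points along the fingers, y is the direction in which the jaws open and shut, and the axes are right-handed (so a half turn about x gives the same grasp; the last joint's range is limited). The gripper opens to 85 mm and grips with 20 to 120 N. Pads are 22 mm wide; open, the fingers measure 114 mm over their backs; the gripper's body (76 mm by 85 mm) begins 54 mm behind the grasp point. The pads swing forward as they close: fully open they stand 13 mm farther back than shut.
Start: joints at [-1.345, 0.527, 1.433, -0, 1.181, -0.178], TCP at [0.246, -0.574, 0.231] pointing down, gripper open.
Joint ranges: [-3.08, 3.08], [-0.75, 2.2], [0.22, 2.44], [-1.43, 4.57], [0, 2.65], [-2.85, 2.85]. Speed limits (rad/s): [2.79, 2.79, 3.14, 3.14, 3.14, 3.14].

### API

Orientations are given as a unit quaternion [x, y, z, w].
In Python, from station import manip gives the robot as it stands.
- The arm moves only by the tool carry_out, never from a script. Its argument "commands" is a list that holds one entry, the list of rows, each a list of 7 numbers: the shift along the tool's x, y, z in units of 25 mm (1.0 is 25 mm), then the turn, a rotation vector about the tool's x, y, z in units of 5 degrees (1.0 is 5 degrees), then the finger opening in mm, from 0 to 85.4. A call has exactly 5 rows; each row is the pose to reach, as a shift and turn from the pose commanded when the call began, along the tool's axes at that moment; what a row does not reach only later rows make up. A row lasts 1/10 s, in which the tool goes at most 50 mm and 8.59 degrees, less where a joint would pass 70% of its speed; a pose out of reach is approached as far as the arm can. A call with a gripper value outside its range is refused whole. The fingers move at their own pace and stop on an object; "force" is the grip in N (left out, the last holds). Time passes only in rows, so rows that repeat a pose let the fingers close, or fill a call up. It gives the time, the measured TCP pose, the force and the opening at its end, in the units of the state.
- manip.sense(): the state, without advancing time (a new reading comes with each control period).
- manip.snapshot(name): name is "side" or "top" or "wrist"; returns a dict with "image" (400x640x3 uint8, red, green, blue), "fx", "fy", "cx", "cy" (pixels), "k1" (the pictures are not rectified: a ray, as slopes to the right and down, at radius r is drawn at 1 + k1 r^2 times it, then the intrinsics apply), "rvec" (rotation vector, rad) and "tvec" (3), from world to camera coordinates, as OpenCV has them. Camera axes: x right, y down, z forward; pixel columns grow to the right and rows downward; lengths in m; the calibration is good to about 2 mm. A picture is of the moment at which its call begins. There is no depth.
- manip.sign_off(): hands the job in, once; it reports no verdict.
The state is a dict: "t": time; "q": joint angles; "qd": joint speeds; "tau": joint torques, N m; "tcp_pos": TCP position; "tool_rot": TCP orientation; "force": force on the tool from outside, world axes, zero at the start; "ft_torque": the same for the moment, N m; "finger_gap": opening from 0.0 (shut) to 1.0 (fully open).
Only numpy, scipy, OpenCV 4.12 (cv2) and the standard library are available. Lean on these libraries where they do the work, as an engineer would, in place of code of your own. Each camera call takes 0.05 s, during which the arm holds its last target.

### The job

The red foil medallion is too big for the narrow outlet of the sloping feeder tray and holds back the golden truffle balls. Press lightly on its top, nudge it back up the slope out of the outlet, then slide it sideways over the bay's ramp until it lies flat on the red pad in the parking bay, so that all three balls roll down into the golden tin. The chocolate shell cracks under more than a light press and is never to be pinched; do not lean on the feeder or handle the balls, and leave the tin and the other things on the table alone.

Things in the scene. Friction and masses are not known exactly. Their poses are not given: they have to be found in the camera images.
- tray: the feeder's tilted tray, fixed; origin on its floor, mid-outlet, on the upstream face of the outlet, about 88 mm above the table; z square to the floor, +y up the slope (rises 0.16 rad), +x across (falls 0.05 rad). Lane: x -32 to 32 mm, y 0 to 210, steel floor, white walls 24 mm high. The fingers may touch it lightly, under 15 N
- outlet (a point): middle of the narrow outlet, on the tray's floor (the tray's origin): a gap 46 mm wide (x -23 to 23) between shoulders 24 mm high, y -6 to 0. Below it a spout runs to y = -60, roofed with clear plastic 42 to 45 mm above the floor from y = -60 to +3 mm
- bay (a point): middle of the red parking bay, level with the tray's floor. The bay spans x -135 to -36 mm, y 0 to 80 in the tray's axes, open to the lane, 24 mm walls on the other sides. In it lies a red pad: a ramp (0.15 rad, starting between x = -36 and -75) up to a flat top from x = -84 to -135, which stands 1.5 to 7 mm above the tray's floor: that height differs each time and is not measured
- medallion: the jammed flat red-foil disc with golden top, 60 mm across, 16 thick, about 70 g; origin at the centre of its underside, z to its top. Lies flat, centre 19 to 24 mm up the lane from the outlet; must go back to 30 mm or more (50 at most) to pass sideways. Stays where left. Rigid: cracks above 16 N from the fingers, a press of 5 to 9 N drags it; measured poses are too rough to set that press
- tin: open golden round tin on the table below the spout, 180 mm across, 45 mm high, 3 mm wall; origin at the centre of its underside
- ball0_center (a point): centre of a golden foil truffle ball, 34 mm across, about 30 g, waiting in the lane behind the medallion; rolls by itself once the way is free
- ball1_center (a point): centre of a golden foil truffle ball, 34 mm across, about 30 g, waiting in the lane behind the medallion; rolls by itself once the way is free
- ball2_center (a point): centre of a golden foil truffle ball, 34 mm across, about 30 g, waiting in the lane behind the medallion; rolls by itself once the way is free
- spare: a blue-foil medallion like the red one, 60 mm across, 16 mm thick, lying on the table; origin at the centre of its underside; a bystander
- jar: a glass jar with a golden cap, 72 mm across, 100 mm tall; origin at the centre of its underside; a bystander
- cup: a clear glass cup, 80 mm across the rim, 75 mm tall; origin at the centre of its underside; a bystander
- spatula: a spatula lying flat, 260 mm long; origin at the centre of its underside; a bystander
- lidtin: a closed golden tin with a red lid, 153 mm across, 52 mm tall; origin at the centre of its underside; a bystander
- egg: a green-foil egg standing on its blunt end, 44 mm across, 50 mm tall; origin at the centre of its underside; a bystander

How it is judged:
By the outcome, as a careful person would: the job done as asked, in the order asked, and still so for the second after the job is handed in, with the robot touching nothing.
It also fails if it takes over 70 s, if anything falls off the work surface, if the arm or the gripper's body presses on something with over 40 N, if the wrist force passes 120 N, or if a joint passes its speed limit or range.

## Working session

There is one attempt and no reset: what is moved stays moved. The work goes in short steps, Python scripts to look and compute and a tool call to move; the robot and the scene stay as the last step left them, time stands still between calls to the robot, and variables do not carry over. Pictures are saved under pics/ and viewed, and the job is handed in when it is done.

Besides the shell and the picture viewer there is one more tool, called after "Emit:" as name(argument=value, ...), one argument or row to a line, values as JSON. carry_out: Moves the arm, as the interface text tells. Its arguments: {"type":"object","properties":{"commands":{"type":"array"},"force":{"type":"number"}},"required":["commands"]}

```bash
mkdir -p pics; ls; python3 - <<'E'
from station import manip
import cv2
s=manip.sense();print(s)
for n in("side","top","wrist"):
    d=manip.snapshot(n);cv2.imwrite(f"pics/{n}0.png",d["image"][:,:,::-1])
    print(n,{k:v for k,v in d.items() if k!="image"})
E
```

```text
pics
{'t': 0.0, 'q': array([-1.34454693e+00,  5.28435806e-01,  1.43390295e+00, -1.84675106e-05,
        1.18141427e+00, -1.78487421e-01]), 'qd': array([ 0.00053373, -0.00034837, -0.00127227, -0.00052095,  0.00154959,
       -0.00078897]), 'tau': array([-4.26167608e-04, -4.42356205e+01, -1.78026903e+01, -2.98369832e-04,
        8.58134095e-03,  1.82617057e-06]), 'tcp_pos': array([ 0.24597593, -0.57377786,  0.23035208]), 'tool_rot': array([-0.69265189, -0.14288717,  0.69270044, -0.14136028]), 'force': array([-0.04531306, -0.18817386,  0.95146793]), 'ft_torque': array([ 0.01318227, -0.01079257, -0.03045531]), 'finger_gap': 0.9948314267837847}
side {'fx': 384.02233104246903, 'fy': 384.02233104246903, 'cx': 323.5678162029263, 'cy': 204.18867337416523, 'k1': -0.0030982473101482675, 'rvec': array([ 0.89445   , -2.53787119,  1.01196237]), 'tvec': array([0.40268897, 0.29821932, 0.96278949])}
top {'fx': 365.6632985228199, 'fy': 365.6632985228199, 'cx': 325.33026680929476, 'cy': 202.24132924852134, 'k1': -0.06051318685307928, 'rvec': array([ 2.20610429, -2.1764702 ,  0.07021222]), 'tvec': array([0.00505625, 0.49009437, 1.43795026])}
wrist {'fx': 333.82606700003066, 'fy': 333.82606700003066, 'cx': 323.24443340629085, 'cy': 202.9344294818108, 'k1': -0.023029130518887563, 'rvec': array([-2.42952198,  1.59825338,  0.22020043]), 'tvec': array([-0.62355894, -0.03705145,  0.38010021])}
```

View pics/side0.png

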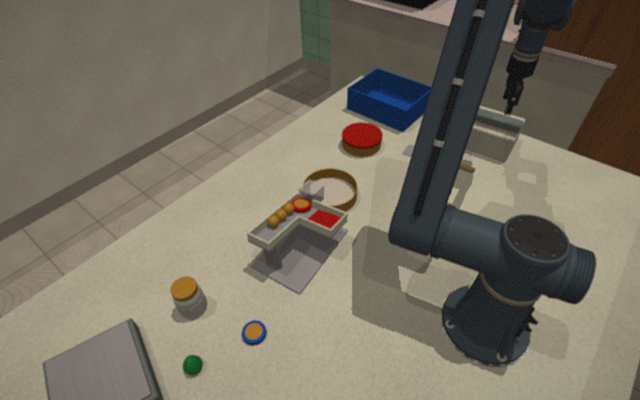

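View pics/top0.png

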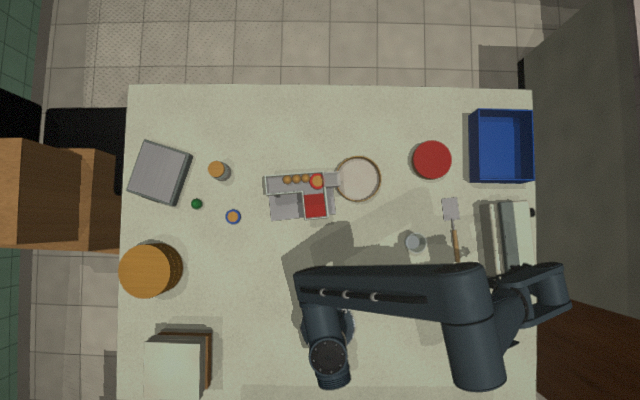

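View pics/wrist0.png

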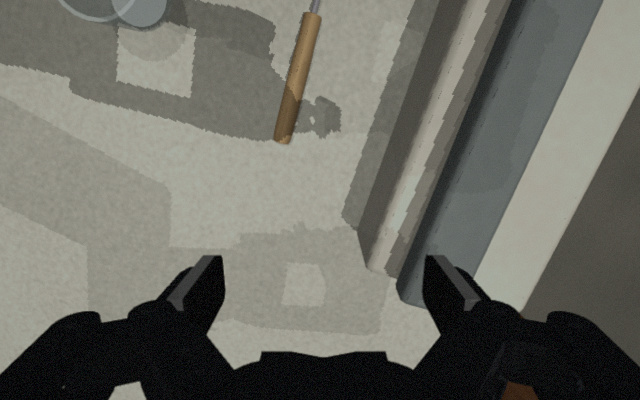

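```bash
python3 - <<'E'
import cv2
a=cv2.imread("pics/top0.png")[150:240,240:400];cv2.imwrite("pics/t1.png",cv2.resize(a,None,fx=5,fy=5,interpolation=cv2.INTER_CUBIC))
a=cv2.imread("pics/side0.png")[160:300,230:370];cv2.imwrite("pics/s1.png",cv2.resize(a,None,fx=4.2,fy=4.2,interpolation=cv2.INTER_CUBIC))
E
```

```text
(no output)
```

View pics/t1.png

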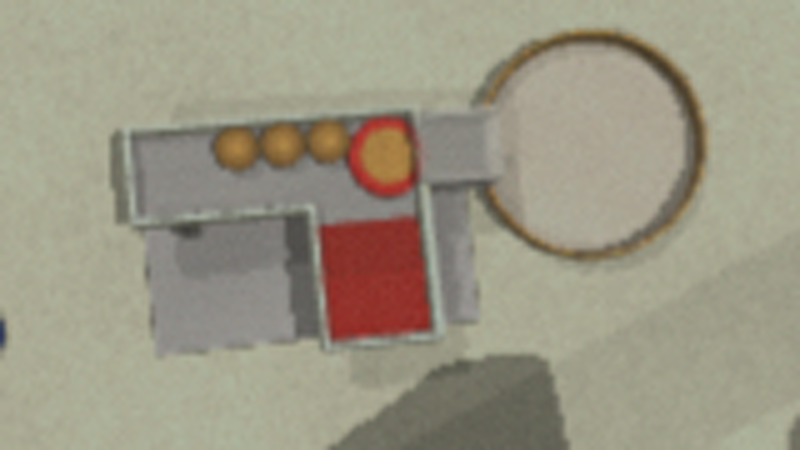

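View pics/s1.png

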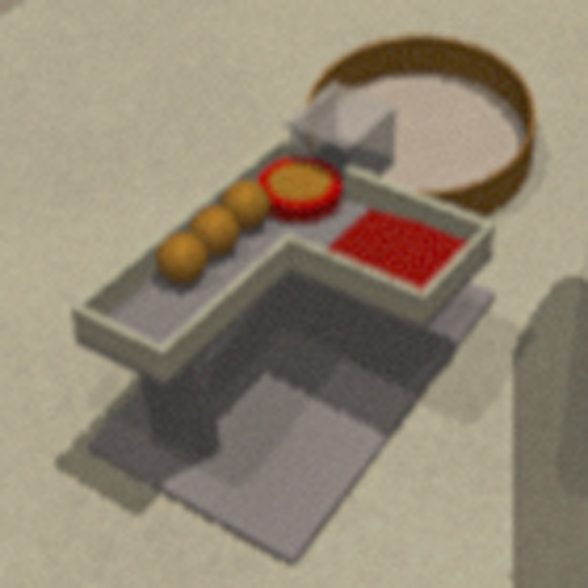

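```bash
cat > h.py <<'E'
import numpy as np,cv2
from scipy.spatial.transform import Rotation as R
from scipy.optimize import least_squares
def K(d): return np.array([[d["fx"],0,d["cx"]],[0,d["fy"],d["cy"]],[0,0,1.]])
def D(d): return np.array([d["k1"],0,0,0.])
def proj(d,P): return cv2.projectPoints(np.asarray(P,float).reshape(-1,1,3),d["rvec"],d["tvec"],K(d),D(d))[0][:,0]
def ray(d,uv):
    n=cv2.undistortPoints(np.asarray(uv,float).reshape(-1,1,2),K(d),D(d))[:,0]
    Rm=cv2.Rodrigues(d["rvec"])[0]; o=-Rm.T@d["tvec"]
    v=np.c_[n,np.ones(len(n))]@Rm; return o,v/np.linalg.norm(v,axis=1)[:,None]
def plane(d,uv,p0,n):
    o,v=ray(d,uv); return o+v*(((p0-o)@n)/(v@n))[:,None]
def trayR(yaw):
    # x falls .05, y rises .16 
    y=np.array([0,np.cos(.16),np.sin(.16)])
    x=np.array([np.cos(.05),0,-np.sin(.05)]); x-=y*(x@y); x/=np.linalg.norm(x)
    return R.from_euler("z",yaw).as_matrix()@np.c_[x,y,np.cross(x,y)]
E
cat > fit.py <<'E'
from h import *
import pickle
from station import manip
t=manip.snapshot("top");s=manip.snapshot("side")
T=np.array([[32,210,24],[-32,210,24],[-135,80,24],[-135,0,24]])/1e3
ut=np.array([[135,133],[137,214],[329,339],[433,330]])/5+[240,150]
us=np.array([[92,310],[160,345],[425,290],[487,235]])/4.2+[230,160]
def f(p): 
    W=T@trayR(p[3]).T+p[:3]; return np.r_[(proj(t,W)-ut).ravel(),(proj(s,W)-us).ravel(),(p[2]-.088)/.002]
r=least_squares(f,[.5,0,.088,0]);print(r.x,r.fun.round(1))
np.save("tray.npy",r.x)
def mk(im,lo,hi): return cv2.inRange(cv2.cvtColor(im,cv2.COLOR_RGB2HSV),lo,hi)
E
python3 fit.py
```

```text
[0.56337626 0.02410003 0.08567293 0.10490961] [-1.1 -0.5 -0.1  0.5 -0.4  0.6  0.3  0.5 -1.8 -1.2  1.2  0.1 -0.   0.8
  0.4 -1.6 -1.2]
```

```bash
cat >> h.py <<'E'
def tray():
    p=np.load("tray.npy"); return p[:3],trayR(p[3])
def toolR(Rt,sgn): # tool x=-tray z, y=sgn*tray x
    x=-Rt[:,2]; y=sgn*Rt[:,0]; return np.c_[x,y,np.cross(x,y)]
def delta(s,P,Rg):
    Rc=R.from_quat(s["tool_rot"]).as_matrix()
    return Rc.T@(P-s["tcp_pos"])/.025, np.degrees(R.from_matrix(Rc.T@Rg).as_rotvec())/5
E
python3 - <<'E'
from h import *
from station import manip
s=manip.sense();o,Rt=tray()
print(R.from_quat(s["tool_rot"]).as_matrix().round(2));print(Rt.round(3))
P=o+Rt@np.array([0,.05,.20])
for g in(1,-1):
    a,b=delta(s,P,toolR(Rt,g));print(g,a.round(2),b.round(2))
print(P)
E
```

```text
[[-0.    0.39 -0.92]
 [ 0.   -0.92 -0.39]
 [-1.   -0.   -0.  ]]
[[ 0.992 -0.103  0.066]
 [ 0.112  0.982 -0.153]
 [-0.049  0.159  0.986]]
1 [ -2.38 -17.55 -21.67] [-14.57   1.21  -1.64]
-1 [ -2.38 -17.55 -21.67] [21.34 -1.78 -1.31]
[0.5713541  0.04257355 0.2908438 ]
```

Emit:
carry_out(
  commands=[
    [[-0.8,-1.2,-1.5,-1.5,0.1,-0.1,0],[-1.5,-2.4,-3,-3,0.2,-0.3,0],[-2,-3.6,-4.5,-4.5,0.4,-0.5,0],[-2.3,-4.8,-6,-6,0.5,-0.7,0],[-2.4,-6,-7.4,-7.4,0.6,-0.8,0]],
  ],
  force=20,
)

```text
t: 0.75
tcp_pos: [0.3582, -0.3627, 0.2924]
tool_rot: [0.623, 0.383, -0.597, 0.329]
force: [0.2, -0.5, 0.9]
finger_gap: 0.143
```

```bash
cat > d.py <<'E'
from h import *
import sys
from station import manip
s=manip.sense();o,Rt=tray();p=[float(v)/1e3 for v in sys.argv[1:4]]
a,b=delta(s,o+Rt@np.array(p),toolR(Rt,1))
print("t",s["t"],"shift",a.round(2),"turn",b.round(2),"tcp(tray mm)",(Rt.T@(s["tcp_pos"]-o)*1e3).round(2),"F tray",(Rt.T@s["force"]).round(2),"q",s["q"].round(2),"gap",s["finger_gap"])
E
python3 d.py 0 50 200
```

```text
t 0.75 shift [  1.37  -0.53 -18.26] turn [-7.12  0.66 -0.85] tcp(tray mm) [-257.15 -325.58  249.55] F tray [ 0.1  -0.35  1.01] q [-1.03  0.33  1.6   0.04  1.29 -0.53] gap 0.14296280374288403
```

Emit:
carry_out(
  commands=[
    [[0.1,-0.1,-1.8,-1.4,0.1,-0.1,0],[0.2,-0.2,-3.6,-2.8,0.2,-0.3,0],[0.4,-0.3,-5.5,-4.2,0.4,-0.5,0],[0.5,-0.3,-7.3,-5.6,0.5,-0.7,0],[0.7,-0.4,-9.1,-7.1,0.66,-0.85,0]],
  ],
)

```text
t: 1.25
tcp_pos: [0.4624, -0.159, 0.2907]
tool_rot: [0.496, 0.578, -0.445, 0.47]
force: [0.2, 0.1, -0.2]
finger_gap: -0.002
```

```bash
python3 d.py 0 50 200
```

```text
t 1.25 shift [ 0.96  5.22 -7.47] turn [-0.01 -0.02  0.  ] tcp(tray mm) [-130.76 -136.7   223.6 ] F tray [ 0.21  0.08 -0.2 ] q [-0.62  0.33  1.62  0.09  1.35 -0.75] gap -0.002100667148056333
```

Emit:
carry_out(
  commands=[
    [[0.1,1,-1.5,0,0,0,0],[0.3,2.1,-3,0,0,0,0],[0.5,3.2,-4.5,0,0,0,0],[0.7,4.3,-6,0,0,0,0],[0.96,5.22,-7.47,0,0,0,0]],
  ],
)

```text
t: 1.75
tcp_pos: [0.5724, 0.0424, 0.2904]
tool_rot: [0.497, 0.577, -0.447, 0.469]
force: [0.5, -0.5, 0.5]
finger_gap: 0.003
```

```bash
python3 d.py 0 50 200; python3 - <<'E'
from station import manip
import cv2
d=manip.snapshot("wrist");cv2.imwrite("pics/w1.png",d["image"][:,:,::-1])
E
```

```text
t 1.75 shift [-0.01 -0.04 -0.02] turn [-0.07 -0.02 -0.  ] tcp(tray mm) [  1.06  49.61 199.65] F tray [ 0.4  -0.5   0.57] q [-0.19  0.43  1.45  0.14  1.36 -0.33] gap 0.0029132193706146014
```

View pics/w1.png

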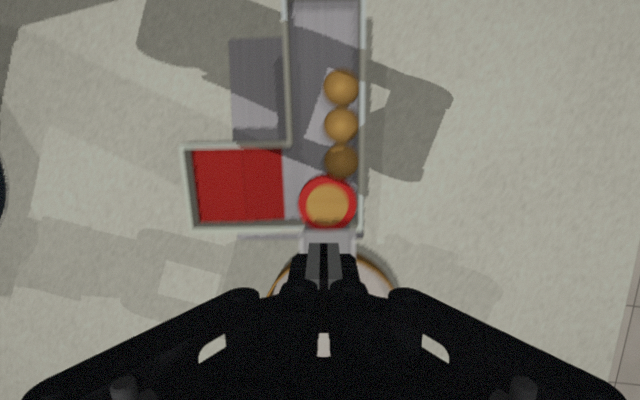

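```bash
python3 - <<'E'
import cv2
a=cv2.imread("pics/w1.png")[130:250,170:380];cv2.imwrite("pics/w2.png",cv2.resize(a,None,fx=3.8,fy=3.8,interpolation=cv2.INTER_CUBIC))
E
```

```text
(no output)
```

View pics/w2.png

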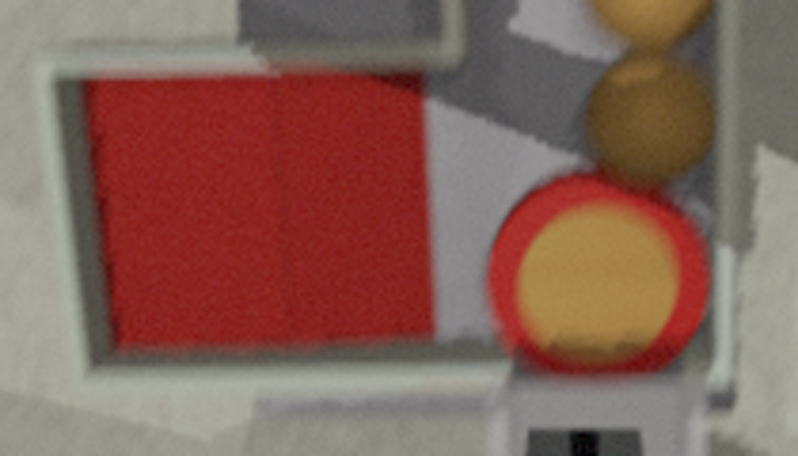

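```bash
cat > fit2.py <<'E'
from h import *
from station import manip
w=manip.snapshot("wrist")
o,Rt=tray()
pts={"padstart_up":[424,85],"padstart_dn":[434,335],"ramptop_up":[276,80],"ramptop_dn":[290,340],"padend_up":[88,85],"padend_dn":[112,345],
"wall_up":[56,74],"wall_dn":[95,366],"gold":[598,282],"ball0":[652,118],"disc":[600,272]}
Z={"wall_up":24,"wall_dn":24,"gold":16,"ball0":17,"disc":14,"ramptop_up":6,"ramptop_dn":6,"padend_up":6,"padend_dn":6}
for k,v in pts.items():
    uv=np.array([v])/3.8+[170,130]
    P=plane(w,uv,o+Rt[:,2]*Z.get(k,0)/1e3,Rt[:,2])[0]
    print(k,(Rt.T@(P-o)*1e3).round(1))
E
python3 fit2.py
```

```text
padstart_up [-39.6  83.6   0. ]
padstart_dn [-39.   12.9   0. ]
ramptop_up [-78.1  85.7   6. ]
ramptop_dn [-78.6  13.4   6. ]
padend_up [-128.2   84.5    6. ]
padend_dn [-128.8   11.9    6. ]
wall_up [-129.1   89.3   24. ]
wall_dn [-126.9   11.9   24. ]
gold [ 7.3 32.9 16. ]
ball0 [21.1 77.1 17. ]
disc [ 7.9 35.2 14. ]
```

```bash
cat > tri.py <<'E'
from h import *
from station import manip
o,Rt=tray()
import sys
t0=cv2.imread("pics/top0.png")[:,:,::-1];s0=cv2.imread("pics/side0.png")[:,:,::-1]
t=manip.snapshot("top");s=manip.snapshot("side");w=manip.snapshot("wrist")
def cen(im,d,box,tag):
    x0,y0,x1,y1=box;c=cv2.cvtColor(np.ascontiguousarray(im[y0:y1,x0:x1]),cv2.COLOR_RGB2HSV)
    h,sv,v=c[...,0],c[...,1],c[...,2]
    red=(((h<6)|(h>172))&(sv>150)).astype(np.uint8); 
    gold=((h>10)&(h<26)&(sv>110)&(v>90)).astype(np.uint8)
    out={}
    for n,m in(("red",red),("gold",gold)):
        k,l,st,ce=cv2.connectedComponentsWithStats(m)
        out[n]=[(ce[i]+[x0,y0],st[i]) for i in range(1,k) if st[i,4]>15]
        print(tag,n,[(a.round(1).tolist(),b.tolist()) for a,b in out[n]])
    return out
cen(t0,t,(305,165,340,195),"top");cen(s0,s,(288,190,318,220),"side");cen(w["image"],w,(280,165,370,245),"wrist")
E
python3 tri.py
```

```text
top red [([314.6, 181.6], [5, 9, 13, 15, 53])]
top gold [([306.6, 177.7], [0, 9, 5, 8, 32]), ([317.3, 180.6], [7, 11, 11, 11, 90])]
side red [([303.3, 207.5], [6, 8, 17, 15, 86]), ([314.0, 216.2], [21, 21, 9, 9, 52])]
side gold [([300.9, 202.8], [6, 9, 15, 9, 103]), ([290.0, 207.5], [0, 13, 6, 10, 48])]
wrist red [([281.4, 195.4], [0, 0, 5, 55, 201]), ([327.4, 202.1], [19, 10, 58, 56, 1191])]
wrist gold [([342.0, 169.1], [48, 0, 29, 11, 236]), ([327.4, 205.9], [27, 21, 42, 40, 1309])]
```

```bash
cat > tri2.py <<'E'
from h import *
from station import manip
o,Rt=tray()
t=manip.snapshot("top");s=manip.snapshot("side");w=manip.snapshot("wrist")
obs={"t":(t,[317.3,180.6]),"s":(s,[301.6,203]),"w":(w,[327.8,205.6])}
def tri(keys):
    A=np.zeros((3,3));b=np.zeros(3)
    for k in keys:
        oo,v=ray(obs[k][0],[obs[k][1]]);M=np.eye(3)-np.outer(v[0],v[0]);A+=M;b+=M@oo
    return np.linalg.solve(A,b)
for ks in("ts","tw","sw","tsw"):
    P=tri(ks);print(ks,P.round(4),(Rt.T@(P-o)*1e3).round(1),[(proj(obs[k][0],P)[0]-obs[k][1]).round(2).tolist() for k in obs])
s_=manip.sense();print("tcp proj", proj(w,s_["tcp_pos"]),proj(t,s_["tcp_pos"]),proj(s,s_["tcp_pos"]))
for n,d in(("t2",t),("s2",s)):
    im=d["image"][:,:,::-1].copy();u=proj(d,s_["tcp_pos"])[0].astype(int)
    c=im[u[1]-60:u[1]+60,u[0]-80:u[0]+80];c=cv2.resize(c,None,fx=5,fy=5,interpolation=cv2.INTER_CUBIC);cv2.drawMarker(c,(402,302),(255,0,255),0,20,1);cv2.imwrite(f"pics/{n}.png",c)
E
python3 tri2.py
```

```text
ts [0.565  0.043  0.1062] [ 2.7 21.6 17.5] [[0.0, 0.01], [-0.01, -0.0], [0.1, 0.24]]
tw [0.5649 0.0431 0.106 ] [ 2.7 21.7 17.3] [[-0.02, 0.02], [-0.02, 0.08], [0.08, 0.1]]
sw [0.5648 0.0432 0.1065] [ 2.6 21.9 17.7] [[-0.05, 0.04], [-0.02, 0.01], [-0.04, 0.04]]
tsw [0.5649 0.0431 0.1063] [ 2.6 21.8 17.6] [[-0.03, 0.02], [-0.02, 0.0], [0.04, 0.14]]
tcp proj [[324.82812122 260.93276229]] [[317.4116043  171.94673253]] [[296.62957006 151.46163766]]
```

View pics/s2.png

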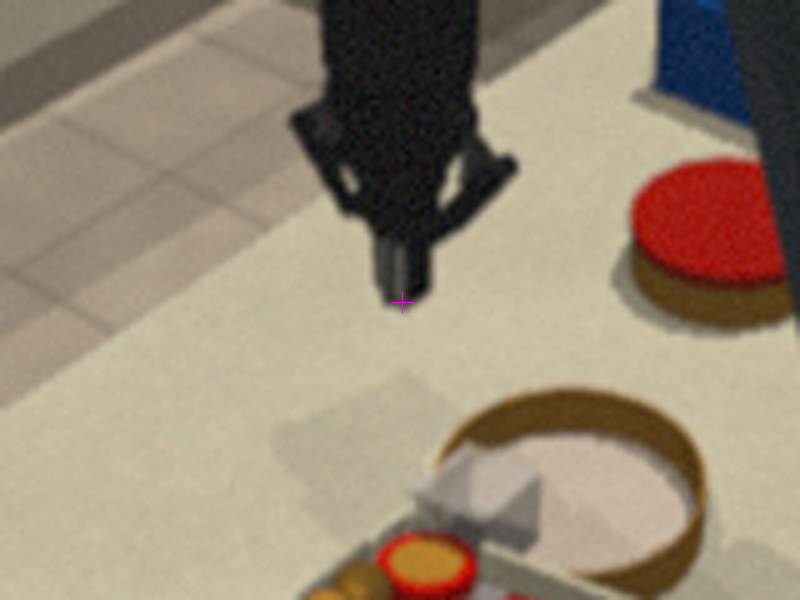

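View pics/t2.png

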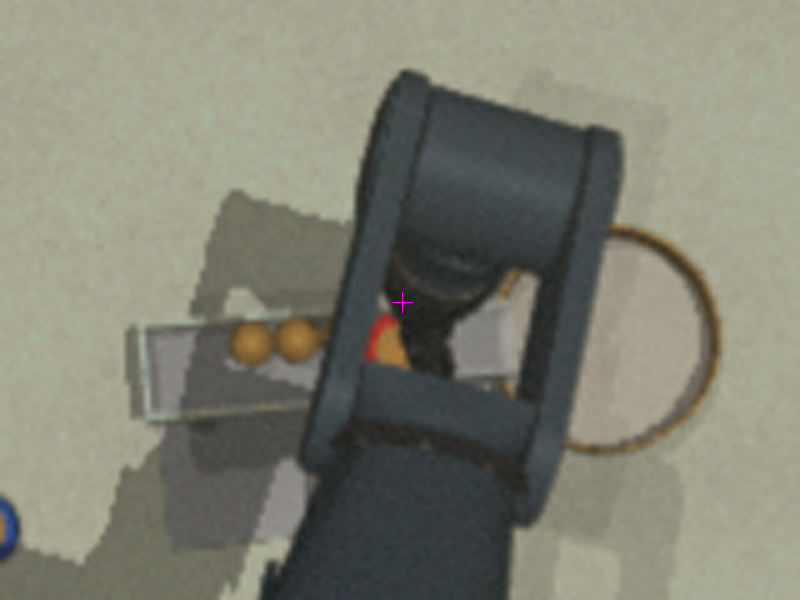

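```bash
python3 fit2.py | grep gold; python3 - <<'E'
from h import *
from station import manip
o,Rt=tray()
w=manip.snapshot("wrist");print(w["tvec"],w["rvec"])
for uv in([327.8,205.6],[327.37,204.2]):
    P=plane(w,[uv],o+Rt[:,2]*.016,Rt[:,2])[0];print((Rt.T@(P-o)*1e3).round(1),proj(w,P))
    P=o+Rt@np.array([.0027,.0217,.0173]);print(proj(w,P))
im=w["image"];c=im[130:250,170:380,::-1];cv2.imwrite("pics/w3.png",cv2.resize(c,None,fx=3.8,fy=3.8,interpolation=cv2.INTER_CUBIC))
E
```

```text
gold [ 2.3 22.7 16. ]
[-0.55561901 -0.02921006  0.472419  ] [-3.02468631 -0.16545001  0.06852632]
[ 2.8 21.2 16. ] [[327.8 205.6]]
[[327.70717069 205.49045099]]
[ 2.4 22.7 16. ] [[327.37 204.2 ]]
[[327.70717069 205.49045099]]
```

```bash
python3 fit2.py; python3 d.py 0 50 200
```

```text
padstart_up [-44.3  74.   -0. ]
padstart_dn [-44.3   2.8  -0. ]
ramptop_up [-82.9  76.3   6. ]
ramptop_dn [-84.1   3.6   6. ]
padend_up [-133.4   75.4    6. ]
padend_dn [-134.6    2.3    6. ]
wall_up [-134.2   80.3   24. ]
wall_dn [-132.7    2.4   24. ]
gold [ 2.5 22.8 16. ]
ball0 [16.6 67.1 17. ]
disc [ 3. 25. 14.]
t 2.3 shift [ 0.    0.02 -0.13] turn [-0.09 -0.03  0.  ] tcp(tray mm) [ -0.56  46.81 200.07] F tray [ 0.49  0.88 -0.13] q [-0.2   0.42  1.46  0.14  1.36 -0.34] gap -0.0006592640335345201
```

View pics/w3.png

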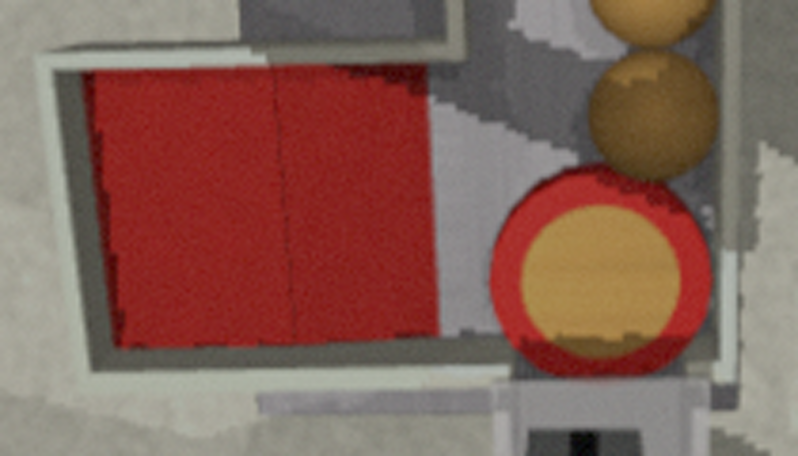

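```bash
python3 d.py 3 25 45
```

```text
t 2.3 shift [6.2  0.15 0.89] turn [-0.09 -0.03  0.  ] tcp(tray mm) [ -0.56  46.81 200.07] F tray [ 0.49  0.88 -0.13] q [-0.2   0.42  1.46  0.14  1.36 -0.34] gap -0.0006592640335345201
```

Emit:
carry_out(
  commands=[
    [[1.2,0.1,0.4,-0.09,-0.03,0,0],[2.6,0.15,0.9,-0.09,-0.03,0,0],[4,0.15,0.9,-0.09,-0.03,0,0],[5.2,0.15,0.9,-0.09,-0.03,0,0],[6,0.15,0.9,-0.09,-0.03,0,0]],
  ],
)

```text
t: 2.8
tcp_pos: [0.5659, 0.0417, 0.1366]
tool_rot: [0.494, 0.579, -0.446, 0.47]
force: [-0.2, 0.5, 0.6]
finger_gap: -0.002
```

Emit:
carry_out(
  commands=[
    [[0,0,0,0,0,0,0],[0,0,0,0,0,0,0],[0,0,0,0,0,0,0],[0,0,0,0,0,0,0],[0,0,0,0,0,0,0]],
  ],
)

```text
t: 3.3
tcp_pos: [0.5679, 0.0418, 0.1398]
tool_rot: [0.495, 0.578, -0.445, 0.472]
force: [-0.3, -0.2, -0.5]
finger_gap: -0.002
```

```bash
python3 d.py 3 25 25;  python3 - <<'E'
from station import manip
import cv2
d=manip.snapshot("wrist");cv2.imwrite("pics/w4.png",d["image"][:,:,::-1])
d=manip.snapshot("side");cv2.imwrite("pics/s4.png",cv2.resize(d["image"][140:240,230:370,::-1],None,fx=5,fy=5,interpolation=cv2.INTER_CUBIC))
E
python3 d.py 3 25 25
```

```text
t 3.3 shift [ 1.04 -0.04  0.02] turn [ 0.02  0.01 -0.02] tcp(tray mm) [ 3.89 25.53 50.94] F tray [-0.34 -0.27 -0.48] q [-0.2   0.6   1.62  0.16  1.02 -0.4 ] gap -0.0017987174636495914
t 3.4 shift [ 1.02 -0.02  0.03] turn [ 0.02  0.01 -0.01] tcp(tray mm) [ 3.6  25.66 50.48] F tray [-0.42  1.02  0.01] q [-0.2   0.6   1.62  0.16  1.02 -0.4 ] gap -0.003736413417900469
```

View pics/w4.png

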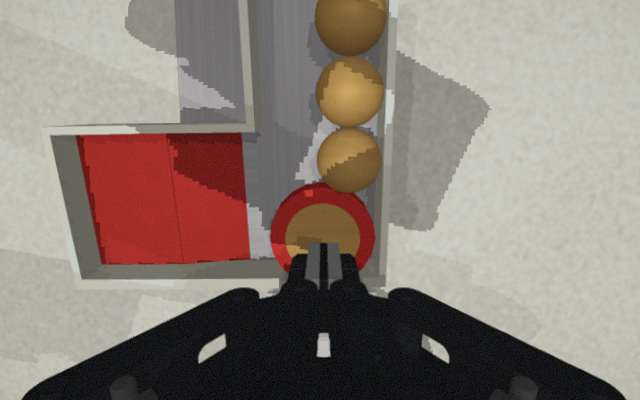

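View pics/s4.png

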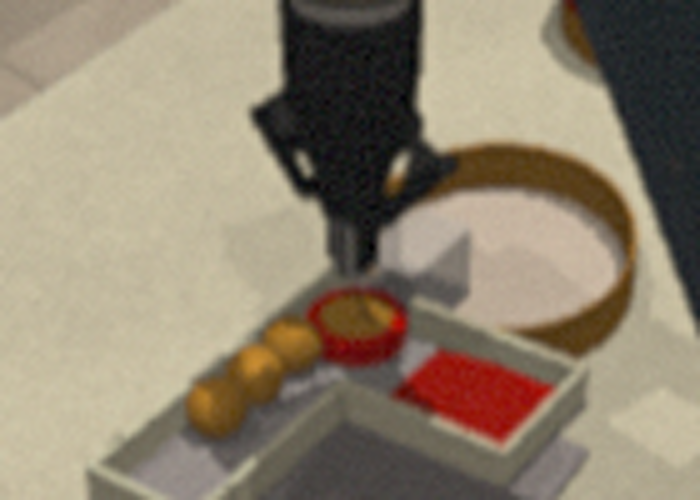

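Emit:
carry_out(
  commands=[
    [[0.3,0,0,0,0,0,0],[0.6,0,0,0,0,0,0],[0.9,0,0,0,0,0,0],[1.1,0,0,0,0,0,0],[1.1,0,0,0,0,0,0]],
  ],
)

```text
t: 3.9
tcp_pos: [0.5645, 0.0466, 0.1103]
tool_rot: [0.494, 0.579, -0.446, 0.471]
force: [-0.6, 0.1, 0.3]
finger_gap: 0.001
```

```bash
python3 d.py 3 25 25
```

```text
t 3.9 shift [-0.17  0.02  0.03] turn [ 0.02 -0.    0.04] tcp(tray mm) [ 2.44 25.87 20.87] F tray [-0.62  0.23  0.28] q [-0.19  0.64  1.64  0.17  0.96 -0.4 ] gap 0.001218917645975999
```

Emit:
carry_out(
  commands=[
    [[0.02,0,0,0,0,0,0],[0.04,0,0,0,0,0,0],[0.06,0,0,0,0,0,0],[0.06,0,0,0,0,0,0],[0.06,0,0,0,0,0,0]],
  ],
)

```text
t: 4.4
tcp_pos: [0.5654, 0.0465, 0.1102]
tool_rot: [0.495, 0.579, -0.445, 0.471]
force: [-0.2, 0.6, -0.1]
finger_gap: -0.003
```

Emit:
carry_out(
  commands=[
    [[0.01,0,0,0,0,0,0],[0.02,0,0,0,0,0,0],[0.02,0,0,0,0,0,0],[0.02,0,0,0,0,0,0],[0.02,0,0,0,0,0,0]],
  ],
)

```text
t: 4.9
tcp_pos: [0.5653, 0.0466, 0.1095]
tool_rot: [0.495, 0.579, -0.445, 0.471]
force: [0.8, 0.1, -0.2]
finger_gap: -0.004
```

Emit:
carry_out(
  commands=[
    [[0.01,0,0,0,0,0,0],[0.02,0,0,0,0,0,0],[0.02,0,0,0,0,0,0],[0.02,0,0,0,0,0,0],[0.02,0,0,0,0,0,0]],
  ],
)

```text
t: 5.4
tcp_pos: [0.5652, 0.0467, 0.109]
tool_rot: [0.495, 0.579, -0.445, 0.471]
force: [0.6, 0.4, -0.1]
finger_gap: -0.0
```

Emit:
carry_out(
  commands=[
    [[0.01,0,0,0,0,0,0],[0.02,0,0,0,0,0,0],[0.02,0,0,0,0,0,0],[0.02,0,0,0,0,0,0],[0.02,0,0,0,0,0,0]],
  ],
)

```text
t: 5.9
tcp_pos: [0.5652, 0.0468, 0.1085]
tool_rot: [0.495, 0.579, -0.445, 0.471]
force: [-0.1, -0.3, -0.6]
finger_gap: -0.002
```

Emit:
carry_out(
  commands=[
    [[0.01,0,0,0,0,0,0],[0.02,0,0,0,0,0,0],[0.02,0,0,0,0,0,0],[0.02,0,0,0,0,0,0],[0.02,0,0,0,0,0,0]],
  ],
)

```text
t: 6.4
tcp_pos: [0.5651, 0.0468, 0.108]
tool_rot: [0.495, 0.579, -0.445, 0.471]
force: [-0.3, 0.4, -0.3]
finger_gap: -0.0
```

Emit:
carry_out(
  commands=[
    [[0.01,0,0,0,0,0,0],[0.02,0,0,0,0,0,0],[0.02,0,0,0,0,0,0],[0.02,0,0,0,0,0,0],[0.02,0,0,0,0,0,0]],
  ],
)

```text
t: 6.9
tcp_pos: [0.5651, 0.0469, 0.1076]
tool_rot: [0.495, 0.579, -0.445, 0.471]
force: [-0.0, -0.6, -0.5]
finger_gap: -0.001
```

Emit:
carry_out(
  commands=[
    [[0.01,0,0,0,0,0,0],[0.02,0,0,0,0,0,0],[0.02,0,0,0,0,0,0],[0.02,0,0,0,0,0,0],[0.02,0,0,0,0,0,0]],
  ],
)

```text
t: 7.4
tcp_pos: [0.5652, 0.0469, 0.1074]
tool_rot: [0.495, 0.579, -0.445, 0.471]
force: [-1.2, -0.4, 4.8]
finger_gap: -0.001
```

Emit:
carry_out(
  commands=[
    [[0.004,0,0,0,0,0,0],[0.006,0,0,0,0,0,0],[0.006,0,0,0,0,0,0],[0.006,0,0,0,0,0,0],[0.006,0,0,0,0,0,0]],
  ],
)

```text
t: 7.9
tcp_pos: [0.5651, 0.0469, 0.1074]
tool_rot: [0.495, 0.579, -0.445, 0.471]
force: [-1.2, 0.1, 6.6]
finger_gap: 0.002
```

Emit:
carry_out(
  commands=[
    [[0,0,-0.04,0,0,0,0],[0,0,-0.08,0,0,0,0],[0,0,-0.12,0,0,0,0],[0,0,-0.16,0,0,0,0],[0,0,-0.2,0,0,0,0]],
  ],
)

```text
t: 8.4
tcp_pos: [0.5654, 0.0515, 0.1081]
tool_rot: [0.495, 0.578, -0.445, 0.472]
force: [1.2, -3.3, 4.4]
finger_gap: 0.004
```

```bash
python3 d.py 3 40 17
```

```text
t 8.4 shift [ 0.04 -0.04 -0.39] turn [ 0.02  0.02 -0.01] tcp(tray mm) [ 4.03 30.25 18.01] F tray [ 0.64 -2.71  4.92] q [-0.18  0.65  1.64  0.17  0.95 -0.4 ] gap 0.004185619338804395
```

Emit:
carry_out(
  commands=[
    [[0.006,0,-0.04,0,0,0,0],[0.01,0,-0.08,0,0,0,0],[0.012,0,-0.12,0,0,0,0],[0.013,0,-0.16,0,0,0,0],[0.014,0,-0.2,0,0,0,0]],
  ],
)

```text
t: 8.9
tcp_pos: [0.5652, 0.0562, 0.1088]
tool_rot: [0.495, 0.578, -0.445, 0.472]
force: [1.0, -3.7, 6.6]
finger_gap: 0.001
```

```bash
python3 d.py 3 40 17;python3 - <<'E'
from station import manip
import cv2
d=manip.snapshot("wrist");cv2.imwrite("pics/w5.png",d["image"][:,:,::-1])
E
```

```text
t 8.9 shift [ 0.04 -0.05 -0.2 ] turn [ 0.02  0.02 -0.02] tcp(tray mm) [ 4.28 35.   18.01] F tray [ 0.21 -2.63  7.14] q [-0.17  0.64  1.64  0.17  0.95 -0.39] gap 0.0009290603313910347
```

View pics/w5.png

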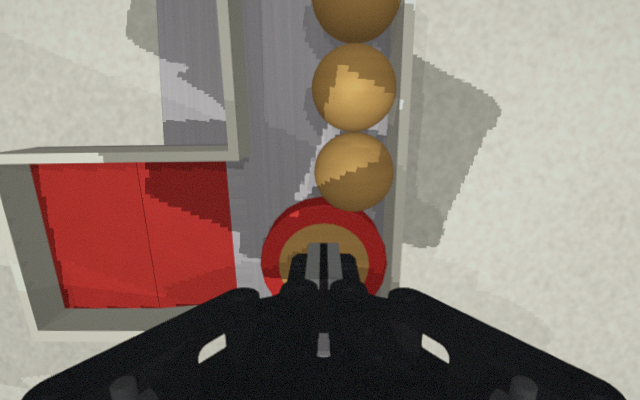

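```bash
cat > med.py <<'E'
from h import *
from station import manip
import sys
o,Rt=tray();d=manip.snapshot("wrist");im=d["image"]
# red pixels -> cast on tray plane z ~14, in tray mm; box by argument x range
zt=float(sys.argv[1]) if len(sys.argv)>1 else 16
hsv=cv2.cvtColor(im,cv2.COLOR_RGB2HSV)
sh=manip.sense();uv=np.array([[float(a) for a in q.split(",")] for q in sys.argv[2:]])
P=plane(d,uv,o+Rt[:,2]*zt/1e3,Rt[:,2]);T=(P-o)@Rt*1e3;print(T.round(1))
if len(T)>=3:
    f=least_squares(lambda c:np.hypot(T[:,0]-c[0],T[:,1]-c[1])-30,[T[:,0].mean(),T[:,1].mean()-20]);print("centre",f.x.round(1),f.fun.round(1),"tcp",(Rt.T@(sh["tcp_pos"]-o)*1e3).round(1))
E
python3 med.py 16 262,258 275,224 322,196 375,226 386,258 
```

```text
[[-25.7  35.4  16. ]
 [-18.9  52.6  16. ]
 [  2.9  66.1  16. ]
 [ 27.5  51.8  16. ]
 [ 33.5  35.6  16. ]]
centre [ 3.9 34.9] [-0.3 -1.1  1.2 -1.  -0.4] tcp [ 4.3 35.2 18. ]
```

Emit:
carry_out(
  commands=[
    [[0.001,0,-0.04,0,0,0,0],[0.002,0,-0.08,0,0,0,0],[0.003,0,-0.12,0,0,0,0],[0.004,0,-0.16,0,0,0,0],[0.005,0,-0.2,0,0,0,0]],
  ],
)

```text
t: 9.5
tcp_pos: [0.5646, 0.061, 0.1096]
tool_rot: [0.495, 0.578, -0.445, 0.472]
force: [-0.1, -4.5, 6.7]
finger_gap: 0.002
```

```bash
python3 d.py 3 40 17;python3 - <<'E'
from station import manip
import cv2
d=manip.snapshot("wrist");cv2.imwrite("pics/w6.png",d["image"][:,:,::-1])
E
```

```text
t 9.5 shift [ 0.04 -0.05 -0.  ] turn [ 0.02  0.02 -0.02] tcp(tray mm) [ 4.25 39.94 18.  ] F tray [-0.96 -3.32  7.3 ] q [-0.16  0.64  1.64  0.17  0.95 -0.38] gap 0.0016687574313741776
```

View pics/w6.png

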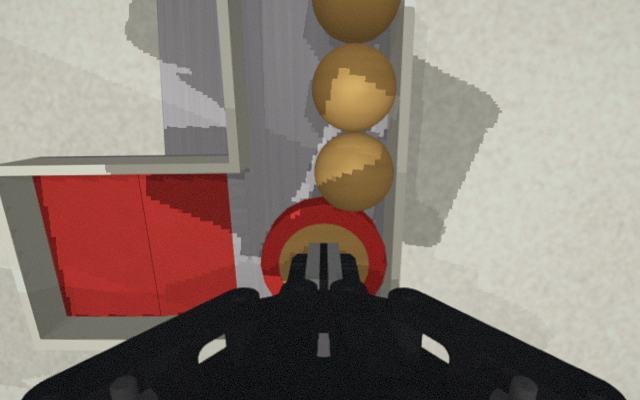

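Emit:
carry_out(
  commands=[
    [[0,-0.08,0,0,0,0,0],[0,-0.16,0,0,0,0,0],[0,-0.24,0,0,0,0,0],[0,-0.32,0,0,0,0,0],[0,-0.4,0,0,0,0,0]],
  ],
)

```text
t: 10.05
tcp_pos: [0.5557, 0.0607, 0.1101]
tool_rot: [0.496, 0.577, -0.444, 0.473]
force: [1.7, -1.1, 5.5]
finger_gap: 0.004
```

```bash
python3 d.py 3 40 17
```

```text
t 10.05 shift [0.04 0.31 0.03] turn [ 0.01  0.01 -0.05] tcp(tray mm) [-4.7  40.64 18.  ] F tray [ 1.3  -0.34  5.67] q [-0.17  0.63  1.67  0.18  0.94 -0.39] gap 0.0040948714470238215
```

Emit:
carry_out(
  commands=[
    [[0.003,-0.06,0,0,0,0,0],[0.006,-0.12,0,0,0,0,0],[0.008,-0.18,0,0,0,0,0],[0.01,-0.24,0,0,0,0,0],[0.01,-0.32,0,0,0,0,0]],
  ],
)

```text
t: 10.55
tcp_pos: [0.5482, 0.0598, 0.1105]
tool_rot: [0.496, 0.577, -0.444, 0.473]
force: [2.5, -0.7, 7.9]
finger_gap: -0.002
```

```bash
python3 d.py 3 40 17;python3 - <<'E'
from station import manip
import cv2
d=manip.snapshot("wrist");cv2.imwrite("pics/w7.png",d["image"][:,:,::-1])
E
```

```text
t 10.55 shift [0.05 0.61 0.02] turn [ 0.02  0.01 -0.06] tcp(tray mm) [-12.22  40.54  18.05] F tray [1.99 0.27 8.05] q [-0.17  0.62  1.69  0.18  0.92 -0.39] gap -0.0020742328517759805
```

View pics/w7.png

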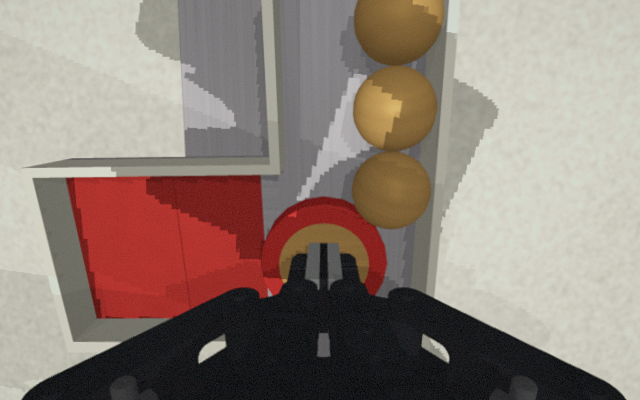

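Emit:
carry_out(
  commands=[
    [[-0.003,-0.04,0,0,0,0,0],[-0.005,-0.08,0,0,0,0,0],[-0.008,-0.12,0,0,0,0,0],[-0.012,-0.16,0,0,0,0,0],[-0.015,-0.2,0,0,0,0,0]],
  ],
)

```text
t: 11.1
tcp_pos: [0.5432, 0.0592, 0.1109]
tool_rot: [0.496, 0.577, -0.444, 0.473]
force: [1.6, -1.1, 6.3]
finger_gap: -0.001
```

```bash
python3 d.py 3 40 17
```

```text
t 11.1 shift [0.05 0.81 0.02] turn [ 0.01  0.01 -0.06] tcp(tray mm) [-17.29  40.57  18.2 ] F tray [ 1.19 -0.29  6.48] q [-0.17  0.62  1.7   0.18  0.92 -0.4 ] gap -0.0014955214661730538
```

Emit:
carry_out(
  commands=[
    [[-0.003,-0.04,0,0,0,0,0],[-0.006,-0.08,0,0,0,0,0],[-0.009,-0.12,0,0,0,0,0],[-0.012,-0.16,0,0,0,0,0],[-0.016,-0.2,0,0,0,0,0]],
  ],
)

```text
t: 11.6
tcp_pos: [0.5384, 0.0585, 0.1116]
tool_rot: [0.496, 0.577, -0.444, 0.473]
force: [2.5, -0.1, 5.7]
finger_gap: -0.001
```

```bash
python3 d.py 3 40 17
```

```text
t 11.6 shift [0.07 1.01 0.02] turn [ 0.01  0.01 -0.06] tcp(tray mm) [-22.21  40.51  18.61] F tray [2.16 0.54 5.75] q [-0.18  0.61  1.71  0.18  0.91 -0.4 ] gap -0.0005885950645789282
```

Emit:
carry_out(
  commands=[
    [[0.0,-0.04,0,0,0,0,0],[-0.003,-0.08,0,0,0,0,0],[-0.006,-0.12,0,0,0,0,0],[-0.009,-0.16,0,0,0,0,0],[-0.012,-0.2,0,0,0,0,0]],
  ],
)

```text
t: 12.1
tcp_pos: [0.5337, 0.0579, 0.1122]
tool_rot: [0.496, 0.577, -0.444, 0.473]
force: [2.9, -0.9, 6.2]
finger_gap: 0.003
```

```bash
python3 d.py 3 40 17;python3 - <<'E'
from station import manip
import cv2
d=manip.snapshot("wrist");cv2.imwrite("pics/w8.png",d["image"][:,:,::-1])
E
```

```text
t 12.1 shift [0.09 1.2  0.02] turn [ 0.01  0.01 -0.07] tcp(tray mm) [-26.95  40.43  19.06] F tray [ 2.44 -0.17  6.4 ] q [-0.18  0.61  1.72  0.18  0.91 -0.41] gap 0.00322834158605082
```

View pics/w8.png

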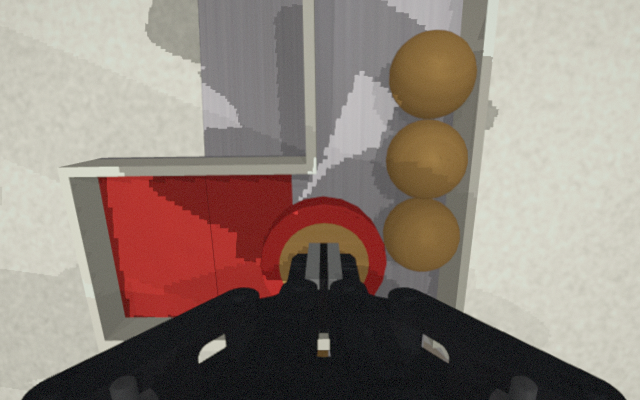

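Emit:
carry_out(
  commands=[
    [[-0.002,-0.04,0,0,0,0,0],[-0.005,-0.08,0,0,0,0,0],[-0.008,-0.12,0,0,0,0,0],[-0.011,-0.16,0,0,0,0,0],[-0.015,-0.2,0,0,0,0,0]],
  ],
)

```text
t: 12.65
tcp_pos: [0.5289, 0.0572, 0.1129]
tool_rot: [0.497, 0.577, -0.444, 0.473]
force: [3.0, -1.5, 7.4]
finger_gap: -0.002
```

```bash
python3 d.py 3 40 17
```

```text
t 12.65 shift [0.11 1.39 0.02] turn [ 0.01  0.01 -0.07] tcp(tray mm) [-31.78  40.4   19.53] F tray [ 2.45 -0.59  7.75] q [-0.18  0.6   1.74  0.18  0.9  -0.41] gap -0.002228551046098691
```

Emit:
carry_out(
  commands=[
    [[-0.005,-0.04,0,0,0,0,0],[-0.01,-0.08,0,0,0,0,0],[-0.014,-0.12,0,0,0,0,0],[-0.018,-0.16,0,0,0,0,0],[-0.022,-0.2,0,0,0,0,0]],
  ],
)

```text
t: 13.15
tcp_pos: [0.5239, 0.0565, 0.1136]
tool_rot: [0.496, 0.577, -0.444, 0.473]
force: [2.3, -0.8, 6.4]
finger_gap: -0.002
```

```bash
python3 d.py 3 40 17
```

```text
t 13.15 shift [0.13 1.6  0.02] turn [ 0.01  0.01 -0.07] tcp(tray mm) [-36.9   40.39  19.98] F tray [1.86 0.   6.54] q [-0.19  0.59  1.75  0.18  0.89 -0.41] gap -0.0017895002325022376
```

Emit:
carry_out(
  commands=[
    [[-0.003,-0.04,0,0,0,0,0],[-0.006,-0.08,0,0,0,0,0],[-0.009,-0.12,0,0,0,0,0],[-0.013,-0.16,0,0,0,0,0],[-0.017,-0.2,0,0,0,0,0]],
  ],
)

```text
t: 13.65
tcp_pos: [0.519, 0.0559, 0.1143]
tool_rot: [0.496, 0.577, -0.444, 0.473]
force: [3.8, -0.7, 6.3]
finger_gap: -0.001
```

```bash
python3 d.py 3 40 17;python3 - <<'E'
from station import manip
import cv2
d=manip.snapshot("wrist");cv2.imwrite("pics/w9.png",d["image"][:,:,::-1])
E
```

```text
t 13.65 shift [0.15 1.79 0.01] turn [ 0.01  0.02 -0.07] tcp(tray mm) [-41.84  40.32  20.45] F tray [ 3.38 -0.02  6.61] q [-0.19  0.59  1.76  0.18  0.89 -0.42] gap -0.0010668806856821607
```

View pics/w9.png

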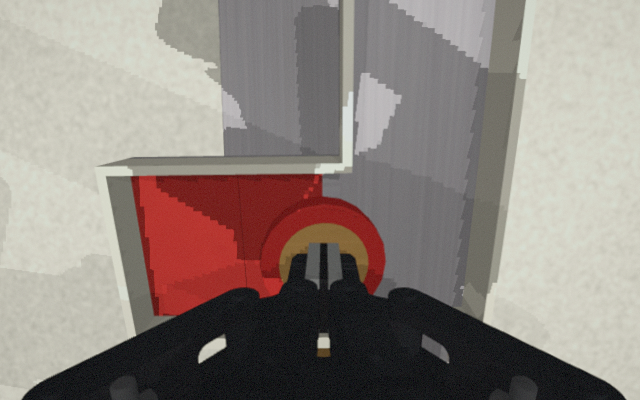

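Emit:
carry_out(
  commands=[
    [[-0.003,-0.04,0,0,0,0,0],[-0.006,-0.08,0,0,0,0,0],[-0.009,-0.12,0,0,0,0,0],[-0.013,-0.16,0,0,0,0,0],[-0.017,-0.2,0,0,0,0,0]],
  ],
)

```text
t: 14.2
tcp_pos: [0.5142, 0.0552, 0.115]
tool_rot: [0.497, 0.577, -0.444, 0.473]
force: [3.8, -0.1, 6.4]
finger_gap: -0.001
```

```bash
python3 d.py 3 40 17
```

```text
t 14.2 shift [0.17 1.99 0.01] turn [ 0.01  0.02 -0.07] tcp(tray mm) [-46.77  40.31  20.91] F tray [3.45 0.57 6.6 ] q [-0.19  0.58  1.77  0.18  0.88 -0.42] gap -0.000548839196184901
```

Emit:
carry_out(
  commands=[
    [[-0.003,-0.04,0,0,0,0,0],[-0.006,-0.08,0,0,0,0,0],[-0.009,-0.12,0,0,0,0,0],[-0.013,-0.16,0,0,0,0,0],[-0.017,-0.2,0,0,0,0,0]],
  ],
)

```text
t: 14.7
tcp_pos: [0.5093, 0.0545, 0.1157]
tool_rot: [0.497, 0.577, -0.444, 0.473]
force: [3.2, -1.3, 7.3]
finger_gap: 0.001
```

```bash
python3 d.py 3 40 17
```

```text
t 14.7 shift [0.19 2.19 0.01] turn [ 0.01  0.02 -0.07] tcp(tray mm) [-51.68  40.25  21.36] F tray [ 2.68 -0.43  7.59] q [-0.19  0.58  1.78  0.18  0.88 -0.43] gap 0.0005844374165156305
```

Emit:
carry_out(
  commands=[
    [[-0.004,-0.04,0,0,0,0,0],[-0.008,-0.08,0,0,0,0,0],[-0.012,-0.12,0,0,0,0,0],[-0.016,-0.16,0,0,0,0,0],[-0.02,-0.2,0,0,0,0,0]],
  ],
)

```text
t: 15.2
tcp_pos: [0.5042, 0.0539, 0.1163]
tool_rot: [0.496, 0.577, -0.444, 0.473]
force: [2.8, -1.1, 7.2]
finger_gap: -0.001
```

```bash
python3 d.py 3 40 17
```

```text
t 15.2 shift [0.21 2.39 0.01] turn [ 0.01  0.02 -0.07] tcp(tray mm) [-56.85  40.31  21.78] F tray [ 2.31 -0.21  7.48] q [-0.2   0.57  1.8   0.18  0.87 -0.43] gap -0.0012404727139351853
```

Emit:
carry_out(
  commands=[
    [[-0.004,-0.04,0,0,0,0,0],[-0.008,-0.08,0,0,0,0,0],[-0.012,-0.12,0,0,0,0,0],[-0.016,-0.16,0,0,0,0,0],[-0.02,-0.2,0,0,0,0,0]],
  ],
)

```text
t: 15.7
tcp_pos: [0.4993, 0.0533, 0.117]
tool_rot: [0.496, 0.577, -0.444, 0.473]
force: [3.1, -0.9, 7.0]
finger_gap: -0.001
```

```bash
python3 d.py 3 40 17;python3 - <<'E'
from station import manip
import cv2
d=manip.snapshot("wrist");cv2.imwrite("pics/w10.png",d["image"][:,:,::-1])
E
```

```text
t 15.7 shift [0.23 2.59 0.01] turn [ 0.01  0.02 -0.07] tcp(tray mm) [-61.8   40.26  22.25] F tray [ 2.69 -0.05  7.28] q [-0.2   0.57  1.81  0.18  0.87 -0.43] gap -0.0005289162781722797
```

View pics/w10.png

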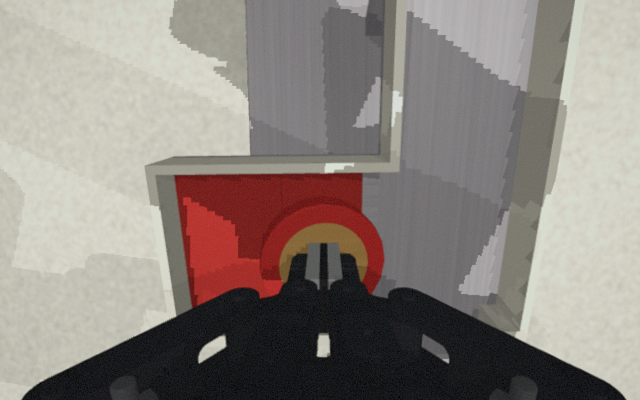

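Emit:
carry_out(
  commands=[
    [[-0.004,-0.04,0,0,0,0,0],[-0.008,-0.08,0,0,0,0,0],[-0.012,-0.12,0,0,0,0,0],[-0.016,-0.16,0,0,0,0,0],[-0.02,-0.2,0,0,0,0,0]],
  ],
)

```text
t: 16.25
tcp_pos: [0.4947, 0.0526, 0.1178]
tool_rot: [0.497, 0.576, -0.444, 0.473]
force: [3.4, -0.7, 7.3]
finger_gap: 0.003
```

```bash
python3 d.py 3 40 17
```

```text
t 16.25 shift [0.25 2.78 0.01] turn [ 0.01  0.02 -0.08] tcp(tray mm) [-66.54  40.18  22.82] F tray [2.91 0.16 7.53] q [-0.2   0.56  1.82  0.18  0.86 -0.44] gap 0.0031180926957432692
```

Emit:
carry_out(
  commands=[
    [[-0.004,-0.04,0,0,0,0,0],[-0.009,-0.08,0,0,0,0,0],[-0.014,-0.12,0,0,0,0,0],[-0.018,-0.16,0,0,0,0,0],[-0.022,-0.2,0,0,0,0,0]],
  ],
)

```text
t: 16.75
tcp_pos: [0.4901, 0.0518, 0.1188]
tool_rot: [0.497, 0.576, -0.444, 0.473]
force: [3.6, -0.9, 8.3]
finger_gap: 0.003
```

```bash
python3 d.py 3 40 17
```

```text
t 16.75 shift [0.29 2.97 0.01] turn [ 0.01  0.02 -0.09] tcp(tray mm) [-71.19  40.07  23.62] F tray [3.09 0.07 8.56] q [-0.21  0.55  1.83  0.18  0.85 -0.44] gap 0.0027178535330757403
```

Emit:
carry_out(
  commands=[
    [[-0.006,-0.03,0,0,0,0,0],[-0.012,-0.06,0,0,0,0,0],[-0.018,-0.09,0,0,0,0,0],[-0.024,-0.12,0,0,0,0,0],[-0.028,-0.15,0,0,0,0,0]],
  ],
)

```text
t: 17.25
tcp_pos: [0.4858, 0.0513, 0.1195]
tool_rot: [0.496, 0.577, -0.444, 0.473]
force: [3.4, -0.6, 7.7]
finger_gap: -0.0
```

```bash
python3 d.py 3 40 17
```

```text
t 17.25 shift [0.3  3.14 0.01] turn [ 0.01  0.02 -0.07] tcp(tray mm) [-75.61  40.17  24.12] F tray [2.9  0.26 7.93] q [-0.21  0.55  1.84  0.18  0.85 -0.45] gap -6.800771160758983e-05
```

Emit:
carry_out(
  commands=[
    [[-0.003,-0.03,0,0,0,0,0],[-0.006,-0.06,0,0,0,0,0],[-0.01,-0.09,0,0,0,0,0],[-0.013,-0.12,0,0,0,0,0],[-0.016,-0.15,0,0,0,0,0]],
  ],
)

```text
t: 17.75
tcp_pos: [0.4815, 0.051, 0.1199]
tool_rot: [0.496, 0.577, -0.444, 0.473]
force: [1.8, -0.8, 7.4]
finger_gap: 0.003
```

```bash
python3 d.py 3 40 17;python3 - <<'E'
from station import manip
import cv2
d=manip.snapshot("wrist");cv2.imwrite("pics/w11.png",d["image"][:,:,::-1])
d=manip.snapshot("side");cv2.imwrite("pics/s11.png",cv2.resize(d["image"][140:240,230:370,::-1],None,fx=5,fy=5,interpolation=cv2.INTER_CUBIC))
E
```

```text
t 17.75 shift [0.3  3.32 0.02] turn [ 0.01  0.01 -0.05] tcp(tray mm) [-79.93  40.32  24.21] F tray [1.31 0.2  7.5 ] q [-0.21  0.54  1.85  0.18  0.85 -0.45] gap 0.0034943428309670574
```

View pics/w11.png

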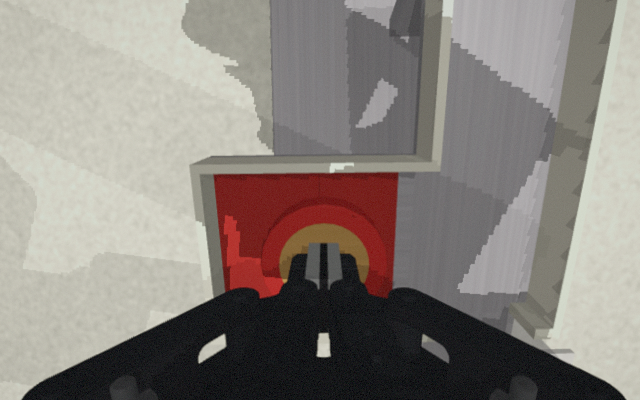

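View pics/s11.png

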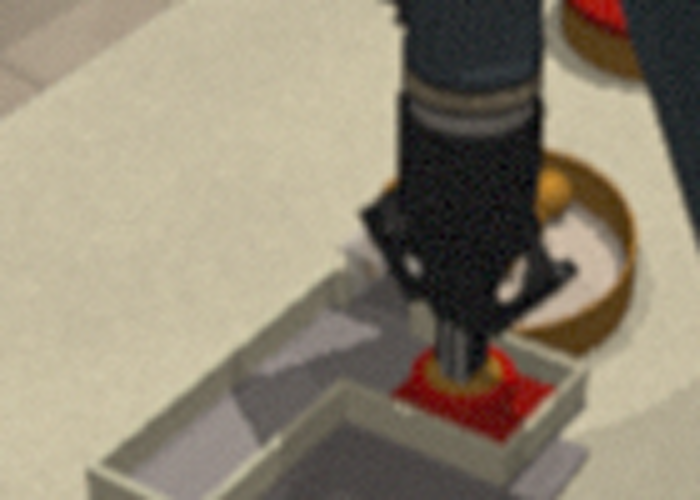

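Emit:
carry_out(
  commands=[
    [[0,-0.04,0,0,0,0,0],[0,-0.08,0,0,0,0,0],[0,-0.12,0,0,0,0,0],[0,-0.16,0,0,0,0,0],[0,-0.2,0,0,0,0,0]],
  ],
)

```text
t: 18.35
tcp_pos: [0.4766, 0.0504, 0.1201]
tool_rot: [0.496, 0.577, -0.444, 0.473]
force: [1.9, -1.9, 7.0]
finger_gap: 0.002
```

```bash
python3 d.py 3 40 17
```

```text
t 18.35 shift [0.31 3.51 0.02] turn [ 0.01  0.01 -0.06] tcp(tray mm) [-84.88  40.3   24.23] F tray [ 1.34 -0.94  7.35] q [-0.22  0.54  1.86  0.18  0.84 -0.45] gap 0.0017644020686434843
```

Emit:
carry_out(
  commands=[
    [[0,-0.06,0,0,0,0,0],[0,-0.12,0,0,0,0,0],[0,-0.18,0,0,0,0,0],[0,-0.24,0,0,0,0,0],[0,-0.3,0,0,0,0,0]],
  ],
)

```text
t: 18.85
tcp_pos: [0.4692, 0.0495, 0.1205]
tool_rot: [0.496, 0.577, -0.444, 0.473]
force: [2.0, -0.3, 7.1]
finger_gap: -0.002
```

```bash
python3 d.py 3 40 17
```

```text
t 18.85 shift [0.31 3.81 0.01] turn [ 0.01  0.01 -0.06] tcp(tray mm) [-92.32  40.25  24.26] F tray [1.64 0.67 7.15] q [-0.22  0.53  1.88  0.18  0.83 -0.46] gap -0.002250771366225301
```

Emit:
carry_out(
  commands=[
    [[0,-0.06,0,0,0,0,0],[0,-0.12,0,0,0,0,0],[0,-0.18,0,0,0,0,0],[0,-0.24,0,0,0,0,0],[0,-0.32,0,0,0,0,0]],
  ],
)

```text
t: 19.35
tcp_pos: [0.4614, 0.0486, 0.1209]
tool_rot: [0.496, 0.577, -0.444, 0.473]
force: [3.2, -0.8, 7.5]
finger_gap: -0.001
```

```bash
python3 d.py 3 40 17;python3 - <<'E'
from station import manip
import cv2
d=manip.snapshot("wrist");cv2.imwrite("pics/w12.png",d["image"][:,:,::-1])
E
```

```text
t 19.35 shift [0.31 4.13 0.01] turn [ 0.01  0.02 -0.06] tcp(tray mm) [-100.22   40.2    24.28] F tray [2.74 0.07 7.74] q [-0.23  0.52  1.9   0.19  0.82 -0.47] gap -0.0011517392615442885
```

View pics/w12.png

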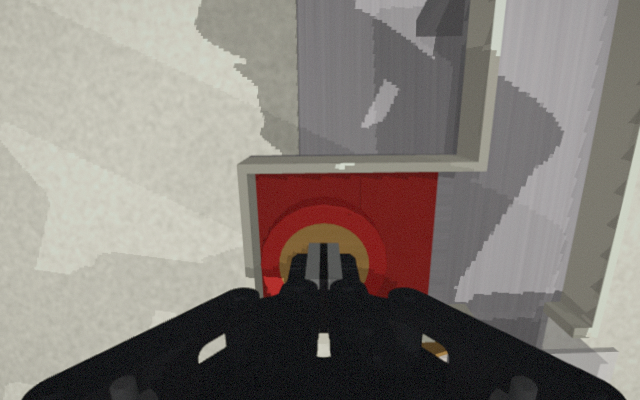

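Emit:
carry_out(
  commands=[
    [[-0.02,0.01,0,0,0,0,0],[-0.06,0.01,0,0,0,0,0],[-0.3,0.01,0,0,0,0,0],[-0.8,0.01,0,0,0,0,0],[-1.6,0.01,0,0,0,0,0]],
  ],
)

```text
t: 19.9
tcp_pos: [0.4599, 0.0432, 0.159]
tool_rot: [0.494, 0.58, -0.446, 0.47]
force: [0.3, -0.2, 0.1]
finger_gap: 0.0
```

Emit:
carry_out(
  commands=[
    [[-1,0,0,0,0,0,0],[-2,0,0,0,0,0,0],[-3,0,0,0,0,0,0],[-4,0,0.5,0,0,0,0],[-5,0,1,0,0,0,0]],
  ],
)

```text
t: 20.4
tcp_pos: [0.4716, -0.0007, 0.2796]
tool_rot: [0.494, 0.579, -0.445, 0.471]
force: [-0.4, 0.0, -0.3]
finger_gap: -0.0
```

Emit:
carry_out(
  commands=[
    [[0,0,0,0,0,0,0],[0,0,0,0,0,0,0],[0,0,0,0,0,0,0],[0,0,0,0,0,0,0],[0,0,0,0,0,0,0]],
  ],
)

```text
t: 20.9
tcp_pos: [0.4718, -0.0003, 0.2779]
tool_rot: [0.494, 0.58, -0.446, 0.471]
force: [1.0, -0.4, 0.1]
finger_gap: 0.004
```

```bash
python3 d.py 3 40 17;python3 - <<'E'
from station import manip
import cv2
d=manip.snapshot("wrist");cv2.imwrite("pics/w13.png",d["image"][:,:,::-1])
d=manip.snapshot("side");cv2.imwrite("pics/s13.png",cv2.resize(d["image"][140:260,230:390,::-1],None,fx=5,fy=5,interpolation=cv2.INTER_CUBIC))
d=manip.snapshot("top");cv2.imwrite("pics/t13.png",d["image"][:,:,::-1])
E
```

```text
t 20.9 shift [ 6.8   4.26 -0.94] turn [ 0.02 -0.01  0.03] tcp(tray mm) [-102.98   16.16  187.29] F tray [ 0.92 -0.51  0.22] q [-0.32  0.3   1.7   0.13  1.26 -0.48] gap 0.003870576056249908
```

View pics/w13.png

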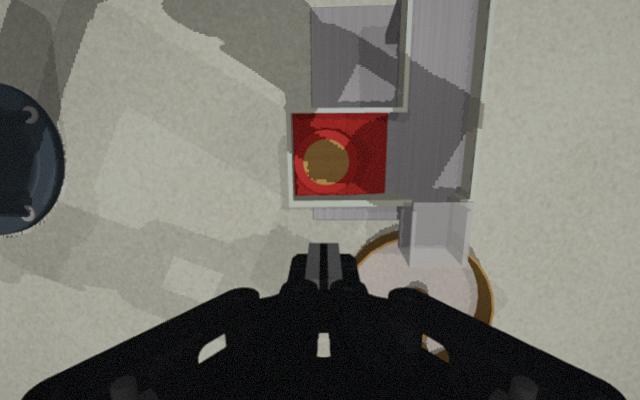

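View pics/s13.png

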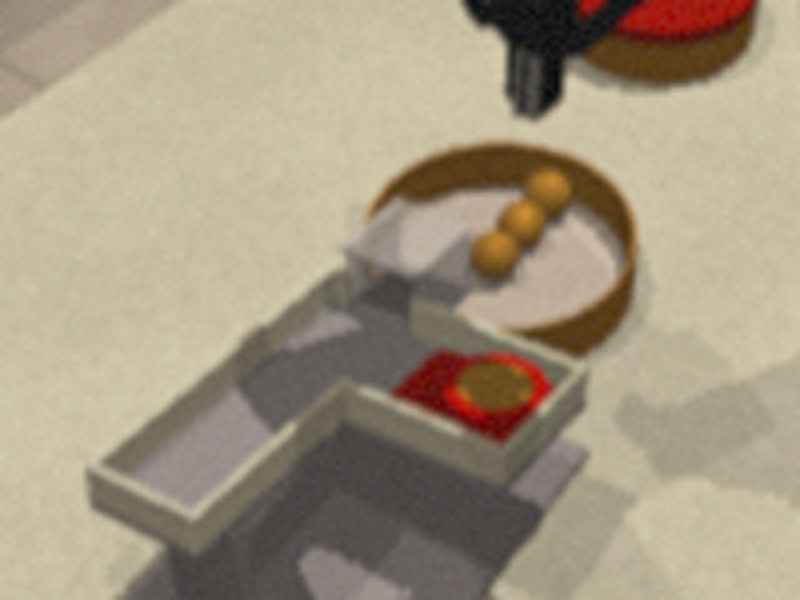

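View pics/t13.png

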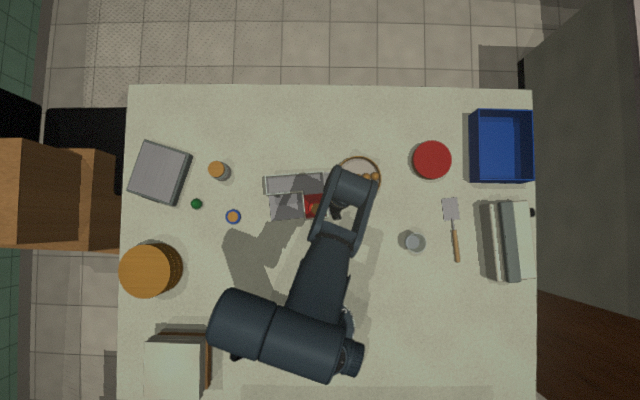

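The wrist view shows the medallion flat on the pad at about (326,160). The side view shows all three balls in the tin at (548,190), (524,222) and (494,255), and the lane is empty. The other things stand where they were.

```bash
python3 -c "
from station import manip
print(manip.sense()['force'],manip.sign_off())"
```

```text
the job is handed in; nothing more can be done
[-0.00827523  0.63772648  0.1475322 ] None
```

The job is handed in: the red medallion lies flat on the red pad in the parking bay, and all three balls rolled down into the golden tin.

- **Moves:** I pressed the shut fingertips lightly on the medallion's top, at about 5 to 8.6 N read after each move. I nudged it up the slope from about 22 mm to about 40 mm. I then slid it sideways in small steps, easing the height as it climbed the ramp, and stopped with its centre at about x = -100 mm before lifting off. The whole job took about 21 s.
- **Last checks:** The side view shows three balls in the tin and an empty lane, and the wrist view shows the medallion flat on the pad, clear of the ramp. The arm is clear and its force reading is near zero. In the top view the other things on the table look unmoved.
- **What disagreed:** My first wrist measurement was off by about 10 mm because I took it while the arm was still settling. Repeated after it settled, it agreed with the other two cameras.
- **Not measured:** I read the force only at the end of each half-second move, so any brief peak between readings would not have shown.

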